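# Clamp an offcut with the knob under the planing stand

### The arm

A 7-joint arm with a two-finger parallel gripper is mounted at the origin on the work surface; the furniture and walls round the work are solid. World frame = base frame: x ahead of the robot, y to its left, z up, the work surface at z = 0. Lengths are in m, angles in rad, forces in N, time in s.
With the tool pointing down it reaches from about 0.35 to 0.9 m from the base axis. Payload 7.2 kg.
Tool frame: the origin (TCP) lies midway between the tips of the shut fingers; the grasp point (between the pads) lies 19 mm behind it (ctrl.hold_point_z is the distance from the TCP to the grasp point, in m); z points along the fingers, y is the direction in which the jaws open and shut (so a half turn about z gives the same grasp; the last joint's range is limited). The gripper opens to 88 mm and grips with 3 to 60 N. Pads are 20 mm wide; open, the fingers measure 115 mm over their backs; the gripper's body (75 mm by 178 mm) begins 61 mm behind the grasp point.
Start: joints at [-1.192, 0.411, -0.013, 1.596, 0.006, 1.134, -0.082], TCP at [0.27, 0.564, 0.223] pointing down, gripper open.
Joint ranges: [-2.95, 2.95], [-0.29, 1.99], [-1.47, 1.44], [0.14, 2.54], [-1.03, 4.17], [0.13, 1.85], [-2.86, 2.86]. Speed limits (rad/s): [2.39, 2.39, 3.01, 3.01, 3.14, 3.14, 3.14].

### API

Orientations are given as a unit quaternion [x, y, z, w].
In Python, from plant import ctrl, get_image, ticket gives the robot as it stands. The module is installed in compiled form; this text tells all that it offers.
- The arm moves only by the shell command python3 -m handwheel 'ROWS' [FORCE]. ROWS is JSON, a list of rows, each a list of 5 numbers: the opening, from 0 (shut) to 1 (fully open), then the shift along the tool's x, y, z in m, then the turn about the tool's z in rad. A call has 1 to 8 rows; each row is the pose to reach, as a shift and turn from the pose measured when the call began, along the tool's axes at that moment; what a row does not reach only later rows make up. A row lasts 1/10 s, in which the tool goes at most 50 mm and 8.59 degrees, less where a joint would pass 70% of its speed; a pose out of reach is approached as far as the arm can. A call with a gripper value outside its range is refused whole. The fingers move at their own pace and stop on an object; FORCE is the grip in N (left out, the last holds). Time passes only in rows, so rows that repeat a pose let the fingers close. It gives the time, the measured TCP pose, the force and the opening at its end, in the units of the state.
- ctrl.observe(): the state, without advancing time (a new reading comes with each control period).
- get_image(name): name is "scene" or "top" or "wrist"; returns a dict with "img" (400x640x3 uint8, blue, green, red), "z_map" (400x640 float32, m along the optical axis (not along the pixel's ray), 0 where there is no reading), "fx", "fy", "cx", "cy" (pixels), "rvec" (rotation vector, rad) and "tvec" (3), from world to camera coordinates, as OpenCV has them. Camera axes: x right, y down, z forward; pixel columns grow to the right and rows downward; lengths in m; the calibration is good to about 2 mm. The wrist camera is an equidistant fisheye: a pixel r from the principal point sees the ray r / f radians off the axis. A picture is of the moment at which its call begins.
- ticket.sign_off(): hands the job in, once; it reports no verdict.
The state is a dict: "t": time; "qpos": joint angles; "dq": joint speeds; "tau": joint torques, N m; "position": TCP position; "tcp_rot": TCP orientation; "wrist_force": force on the tool from outside, world axes, zero at the start; "moment": the same for the moment, N m; "grip_width": opening from 0.0 (shut) to 1.0 (fully open).
Only numpy, scipy, OpenCV 4.12 (cv2) and the standard library are available. Lean on these libraries where they do the work, as an engineer would, in place of code of your own. Each camera call takes 0.05 s, during which the arm holds its last target.

### The job

Lay the flat 85 mm offcut on the little planing stand, lengthwise in line with the slot between the sliding steel dog and the end stop, and let go. Then turn the five-armed knob under the stand's front edge, anticlockwise as seen from above, until the dog has the offcut firmly clamped against the end stop, without crushing it; leave the longer, narrow offcut lying where it is.

Things in the scene. Friction and masses are not known exactly. Their poses are not given: they have to be found in the camera images.
- stand: Fixed plywood stand, 150 (x) x 260 (y) x 100 mm high; origin: centre of its foot on the bench, z up, -x is its front, facing the robot. Top: 15 mm board, upper face z = 100, underside 85, front edge x = -75 mm. Open in front underneath; side panels at y = -119 and +119 mm begin at x = -50 mm. A narrow slot runs along y in the top.
- slot_mid (a point): Middle of the slot on the stand's top (stand x = 22, y = 0, z = 100 mm; axes as the stand's). At the +y side a fixed steel end stop stands on the slot, 60 mm wide in x, 20 long in y, 14 high (22 with its button). It was set by hand: its face, looking to -y, is somewhere from y = 47 to 65 mm, not measured; find it by sight or feel.
- star_knob: Black knob on a vertical axis under the top (stand x = -66, y = 0). Origin on the axis at the arms' mid-height, 72 mm over the bench. Five round arms, 13 mm thick, 72 degrees apart, the first along its own +x, reach 76 mm from the axis; hub 38 mm across. Anticlockwise seen from above it drives the dog to the end stop, 14 mm per radian, up to 3 rad in all; it stays where it is left.
- knob_arm_point (a point): Point on the knob's own +x arm, 62 mm from the axis. Arms within 45 degrees of straight forward stick out past the stand's edge: take one there from above, swing it, then take the next. Push across the arm here: free turning takes 6 to 7 N (3 to 5 N left in a pause); clamping adds 0.23 N per newton. Stop when the push comes to 9 to 12 N: firm. Under 8 N is loose, over 14 N crushes.
- dog: Sliding steel dog on the slot, 50 mm wide in x, 18 long in y, 13 high, on a stiff spring (12 N per mm). Origin on the stand's top in the middle of its clamping face, which looks to the stand's +y; axes as the stand's. At the start the room between its face and the end stop is 10 to 36 mm more than the offcut's length. Only the knob moves it.
- offcut: Flat loose wooden offcut, 42 (x) x 85 (y) x 18 mm (z); origin at the centre of its underside, long axis y. Starts flat on the bench to the left. About 60 g.
- long_offcut: Another loose wooden offcut, 35 x 120 x 15 mm, lying on the bench; to be left alone. Origin at the centre of its underside.
Mind the look-alikes: they are no part of the job. What is shaped like the offcut but purple is not meant.

How it is judged:
By the outcome, as a careful person would: the job done as asked, in the order asked, and still so for the second after the job is handed in, with the robot touching nothing.
It also fails if it takes over 72 s, if anything falls off the work surface, if the arm or the gripper's body presses on something with over 40 N, if the wrist force passes 120 N, or if a joint passes its speed limit or range.

## Working session

There is one attempt and no reset: what is moved stays moved. The work goes in short steps, Python scripts to look and compute and a shell command to move; the robot and the scene stay as the last step left them, time stands still between calls to the robot, and variables do not carry over. Pictures are saved under pics/ and viewed, and the job is handed in when it is done.

```bash
mkdir -p pics; ls; cat > h.py <<'E'
import numpy as np, cv2
from plant import ctrl, get_image, ticket
from scipy.spatial.transform import Rotation as R
def snap(name,fn):
    d=get_image(name); cv2.imwrite('pics/'+fn+'.png',d['img']); np.savez('pics/'+fn+'.npz',**d); return d
def load(fn): return dict(np.load('pics/'+fn+'.npz'))
def world(d,u,v,z=None):
    fx,fy,cx,cy=[float(d[k]) for k in('fx','fy','cx','cy')]
    z=d['z_map'][int(round(v)),int(round(u))] if z is None else z
    Rm=cv2.Rodrigues(np.array(d['rvec'],float))[0]
    return Rm.T@(np.array([(u-cx)/fx*z,(v-cy)/fy*z,z])-np.array(d['tvec'],float).ravel())
def cloud(d):
    fx,fy,cx,cy=[float(d[k]) for k in('fx','fy','cx','cy')]
    Rm=cv2.Rodrigues(np.array(d['rvec'],float))[0]
    v,u=np.mgrid[:400,:640]; z=d['z_map']
    P=np.stack([(u-cx)/fx*z,(v-cy)/fy*z,z],-1)-np.array(d['tvec'],float).ravel()
    return P@Rm
E
python3 - <<'E'
from h import *
np.set_printoptions(precision=4,suppress=True)
s=ctrl.observe();print(s)
print(ctrl.hold_point_z)
for n in('scene','top','wrist'): snap(n,n+'0')
E
```

```text
pics
{'t': 0.0, 'qpos': array([-1.1922,  0.4119, -0.0127,  1.597 ,  0.0056,  1.1343, -0.0822]), 'dq': array([ 0.001 , -0.0007,  0.0016,  0.0004,  0.0013,  0.001 ,  0.0018]), 'tau': array([  0.0005, -58.7956,   0.6419, -29.1072,  -0.0538,   0.0185,
         0.0001]), 'position': array([0.2699, 0.5632, 0.2218]), 'tcp_rot': array([ 0.2215,  0.9752, -0.0008, -0.0001]), 'wrist_force': array([ 0.117 ,  0.2782, -0.3103]), 'moment': array([ 0.0064, -0.03  ,  0.0129]), 'grip_width': 0.9990168790187035}
0.0187
```

View pics/scene0.png

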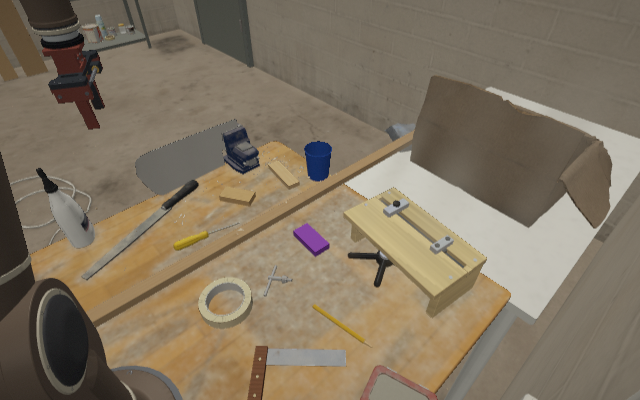

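View pics/top0.png

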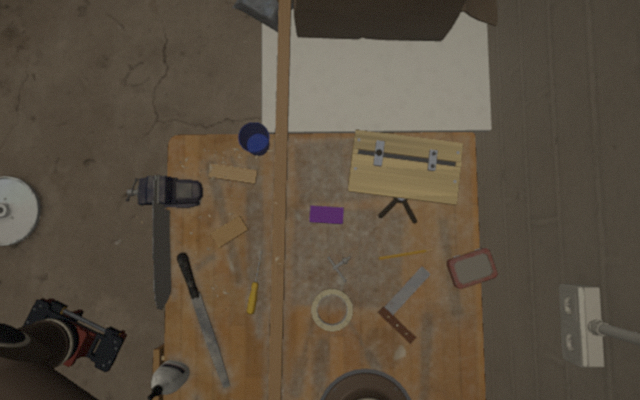

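View pics/wrist0.png

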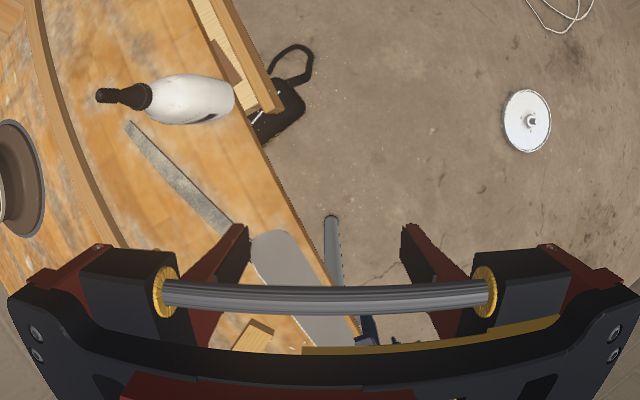

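The top view shows the offcut at about (232,231), the long offcut at (232,173), the stand around (405,165), the end stop at (378,153), the dog at (432,160), and knob arms at (388,210) and (410,212). The purple decoy is at (326,215). Next I'll measure these.

```bash
python3 - <<'E'
from h import *
np.set_printoptions(precision=4,suppress=True)
d=load('top0'); P=cloud(d); img=d['img']
for u,v in [(232,231),(232,173),(260,230),(281,230),(326,215),(400,180),(378,153),(432,160),(388,210),(410,212),(360,140),(252,140)]: print(u,v,P[v,u])
c=cv2.resize(img[120:260,190:480],None,fx=2.7,fy=2.7,interpolation=cv2.INTER_CUBIC); cv2.imwrite('pics/topc.png',c)
s=load('scene0'); c=cv2.resize(s['img'][120:320,170:500],None,fx=2.4,fy=2.4,interpolation=cv2.INTER_CUBIC); cv2.imwrite('pics/scenec.png',c)
def rect(d,P,mask,name,z):
    n,l,st,ce=cv2.connectedComponentsWithStats(mask.astype(np.uint8))
    i=1+np.argmax(st[1:,4]); m=l==i
    v,u=np.nonzero(m)
    # project onto plane z using rays
    pts=P[m]; pts=pts[abs(pts[:,2]-z)<.006]
    r=cv2.minAreaRect((pts[:,:2]*1000).astype(np.float32)); print(name,len(pts),r,np.median(pts,0))
for nm,(u0,v0,u1,v1),z in [('off',(205,205,262,255),.018),('long',(200,155,262,192),.015)]:
    m=np.zeros((400,640),bool); m[v0:v1,u0:u1]=True
    m&=(P[...,2]>z-.006)&(P[...,2]<z+.006); rect(d,P,m,nm,z)
m=np.zeros((400,640),bool); m[120:215,335:475]=True
rect(d,P,m&(abs(P[...,2]-.1)<.006),'stand',.1)
E
```

```text
232 231 [0.4676 0.3265 0.0196]
232 173 [0.6152 0.3282 0.0146]
260 230 [0.4699 0.258  0.0045]
281 230 [0.4688 0.2037 0.0195]
326 215 [0.5055 0.0902 0.0171]
400 180 [ 0.5814 -0.0844  0.1023]
378 153 [ 0.643  -0.0312  0.1215]
432 160 [ 0.6267 -0.1592  0.1133]
388 210 [ 0.5124 -0.0582  0.0751]
410 212 [ 0.507  -0.1111  0.0752]
360 140 [0.6796 0.0082 0.0972]
252 140 [0.7026 0.279  0.0029]
off 564 ((468.3017578125, 335.73321533203125), (42.49415969848633, 85.71405029296875), 31.613943099975586) [0.468  0.3363 0.0179]
long 622 ((616.299072265625, 327.9795837402344), (120.06241607666016, 36.662899017333984), 80.89496612548828) [0.6152 0.3263 0.015 ]
stand 5988 ((615.32080078125, -97.97355651855469), (260.6747131347656, 151.26438903808594), 82.06681060791016) [ 0.6059 -0.0985  0.1   ]
```

View pics/topc.png

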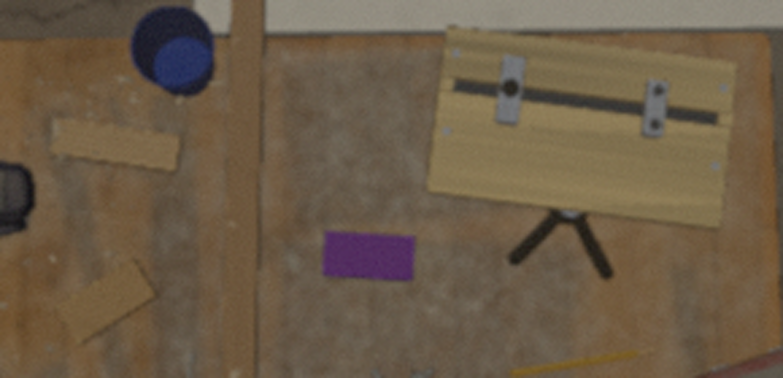

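View pics/scenec.png

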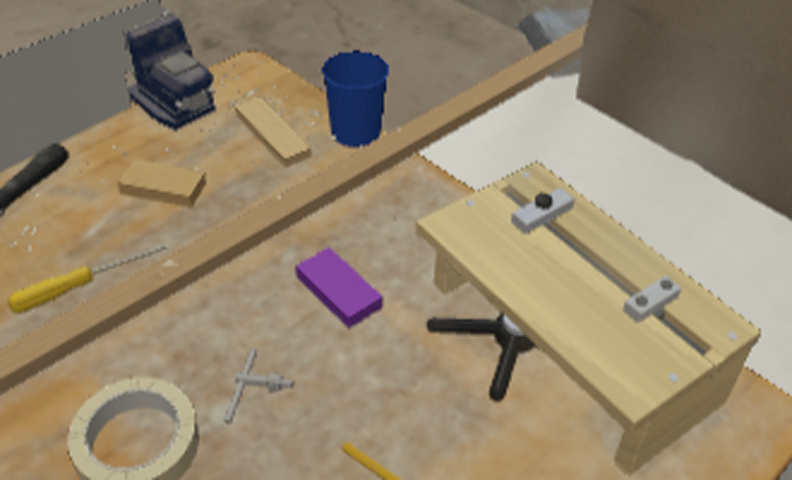

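```bash
cat >> h.py <<'E'
C=np.array([.6153,-.0980]); TH=np.deg2rad(-7.93)
RS=np.array([[np.cos(TH),-np.sin(TH)],[np.sin(TH),np.cos(TH)]])
def tostand(P): return np.concatenate([(P[...,:2]-C)@RS,P[...,2:]],-1)
def w(xs,ys): return C+RS@np.array([xs,ys])
E
python3 - <<'E'
from h import *
np.set_printoptions(precision=4,suppress=True)
for n in ('top0','scene0'):
    d=load(n);S=tostand(cloud(d))*1000
    print(n)
    top=(abs(S[...,2]-100)<5)&(abs(S[...,0])<90)&(abs(S[...,1])<150)
    print(' top z',np.median(S[top][:,2]),'ext',np.percentile(S[top][:,0],[.5,99.5]),np.percentile(S[top][:,1],[.5,99.5]))
    h=(S[...,2]>107)&(S[...,2]<118)&(abs(S[...,0])<75)&(abs(S[...,1])<130)
    for nm,m in (('stop',h&(S[...,1]>0)),('dog',h&(S[...,1]<0))):
        q=S[m]; print(' ',nm,len(q),'x',np.percentile(q[:,0],[1,99]),'y',np.percentile(q[:,1],[1,5,95,99]),'z',np.median(q[:,2]))
        for x0 in range(-5,52,8):
            k=q[abs(q[:,0]-x0)<4]
            if len(k): print('    ',x0,k[:,1].min(),k[:,1].max())
    a=(S[...,2]>64)&(S[...,2]<83)&(S[...,0]<-78)&(S[...,0]>-150)&(abs(S[...,1])<90)
    q=S[a]; r=np.hypot(q[:,0]+66,q[:,1]); an=np.rad2deg(np.arctan2(q[:,1],q[:,0]+66))%360
    for lo,hi in((90,180),(180,270)):
        k=(an>lo)&(an<hi)&(r>30); print('  arm',k.sum(),np.median(an[k]),an[k].std(),r[k].max(),np.median(q[k][:,2]))
print('axis',w(-.066,0),'mid',w(.022,0))
E
```

```text
top0
 top z 100.03695582425618 ext [-74.97    73.6661] [-128.1247  129.0728]
  stop 181 x [-38.0014  51.0423] y [51.3721 59.3459 78.0792 78.8303] z 113.99451119945823
     -5 59.08984302719417 78.16529921722216
     3 25.97428301719714 78.85491985943159
     11 58.314367266748356 78.17021130519467
     19 59.26601509968053 78.53670139837176
     27 57.72157624434521 77.69125525931443
     35 58.85144112770692 77.8913254522371
     43 59.88704854770644 78.8240941435231
     51 61.04752568038144 77.10800263866716
  dog 165 x [-3.0821 46.087 ] y [-67.851  -66.9828 -50.3582 -49.686 ] z 113.03323682397361
     -5 -86.39486596644474 -50.91306680575223
     3 -67.9744432177637 -49.64431228447567
     11 -67.38576420486893 -49.809551428544935
     19 -66.90245066359107 -50.504821363136955
     27 -67.78149933519273 -49.33080980093529
     35 -67.56998641356253 -50.23709696151046
     43 -66.46078971819443 -50.1105895784895
     51 -59.67131396295783 -59.67131396295783
  arm 102 141.7467211585789 4.563827931651854 75.78311057616673 77.15322436438092
  arm 99 212.76894583380403 4.5576723119178
[... 479 characters left out ...]
26922130771513 76.71719116438928
     51 58.852646620516026 73.17919270892266
  dog 212 x [-6.5845 42.3973] y [-69.9167 -69.3531 -53.3212 -52.5659] z 113.18420340668646
     -5 -69.92366218017581 -52.47467527539851
     3 -69.34724846650869 -52.562550806177654
     11 -70.14891280951676 -52.91039379602554
     19 -69.68440544100265 -52.96170113255704
     27 -69.80975353465476 -53.28165109352414
     35 -69.94392033484114 -52.42494094264218
     43 -69.66117104484364 -53.42381645041771
  arm 150 148.58543646480547 3.946514951210995 76.36517490438402 76.3043500046401
  arm 147 214.58353942788384 4.185273185507585 80.40584214400913 76.70427140926388
axis [ 0.5499 -0.0889] mid [ 0.6371 -0.101 ]
```

```bash
cat >> h.py <<'E'
def go(x,y,z,ang):
    """ang: desired world angle (deg, mod 180) of tool y axis; prints shift in tool axes & turn"""
    s=ctrl.observe(); Rm=R.from_quat(s['tcp_rot']).as_matrix()
    sh=Rm.T@(np.array([x,y,z])-s['position'])
    ya=np.rad2deg(np.arctan2(Rm[1,1],Rm[0,1])); dt=(ang-ya+90)%180-90
    print('t %.2f'%s['t'],'pos',s['position'].round(4),'yang %.2f'%ya,'tilt',Rm[:,2].round(4),'q',s['qpos'].round(2),'F',s['wrist_force'].round(2),'M',s['moment'].round(3),'w %.3f'%s['grip_width'])
    print('SHIFT',sh.round(4),'TURN',round(-np.deg2rad(dt),4))
E
python3 -c "
from h import *
go(.4683,.3357,.10,31.6)"
```

```text
t 0.15 pos [0.2699 0.5633 0.222 ] yang 64.41 tilt [-4.0e-04 -1.1e-03 -1.0e+00] q [-1.19  0.41 -0.01  1.6   0.01  1.13 -0.08] F [ 0.29 -1.01  0.13] M [-0.009  0.054 -0.004] w 0.999
SHIFT [-0.2773 -0.1194  0.1222] TURN 0.5726
```

```bash
python3 -m handwheel '[[1,-0.05,-0.02,0.02,0.12],[1,-0.09,-0.04,0.04,0.24],[1,-0.13,-0.055,0.058,0.36],[1,-0.17,-0.072,0.075,0.48],[1,-0.21,-0.09,0.093,0.573],[1,-0.25,-0.107,0.11,0.573],[1,-0.277,-0.119,0.122,0.573],[1,-0.277,-0.119,0.122,0.573]]' 20
python3 - <<'E'
from h import *
d=snap('wrist','wrist1'); snap('top','top1')
go(.4683,.3357,.005,31.6)
E
```

```text
t: 0.95
position: [0.4707, 0.3305, 0.0984]
tcp_rot: [0.491, 0.871, -0.003, 0.001]
wrist_force: [-0.3, 0.0, 0.4]
grip_width: 1.002
t 1.05 pos [0.4683 0.3357 0.0998] yang 31.48 tilt [-0.0013 -0.0016 -1.    ] q [-0.83  0.46  0.17  1.85 -0.1   0.84 -0.07] F [-0.67 -0.44  0.53] M [0.052 0.011 0.008] w 0.997
SHIFT [0.0001 0.0002 0.0948] TURN -0.0022
```

View pics/wrist1.png

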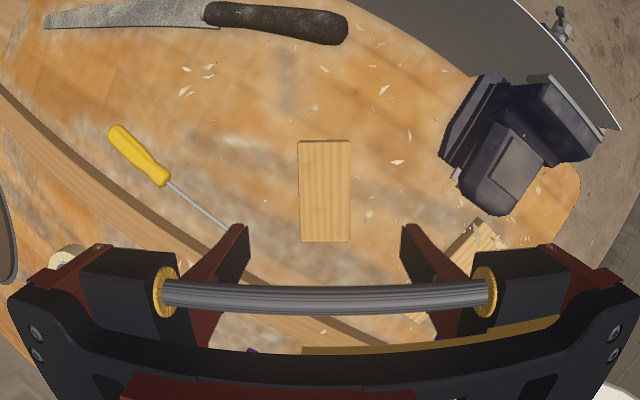

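The wrist view shows the offcut at columns 298–350, rows 140–242, aligned and centred between the fingertips (245 and 405). I'll cross-check its centre with the fisheye calibration.

```bash
cat >> h.py <<'E'
def cloudw(d):
    fx,cx,cy=[float(d[k]) for k in('fx','cx','cy')]
    Rm=cv2.Rodrigues(np.array(d['rvec'],float))[0]
    v,u=np.mgrid[:400,:640]; r=np.hypot(u-cx,v-cy)+1e-9; th=r/fx; z=d['z_map']
    t=np.tan(np.minimum(th,1.5))*z
    P=np.stack([(u-cx)/r*t,(v-cy)/r*t,z],-1)-np.array(d['tvec'],float).ravel()
    return P@Rm
E
python3 - <<'E'
from h import *
np.set_printoptions(precision=4,suppress=True)
d=load('wrist1');P=cloudw(d)
m=np.zeros((400,640),np.uint8);m[120:255,285:365]=1
m=(m>0)&(abs(P[...,2]-.018)<.006)
n,l,st,_=cv2.connectedComponentsWithStats(m.astype(np.uint8));m=l==1+np.argmax(st[1:,4])
q=P[m];print(len(q),np.median(q[:,2]),cv2.minAreaRect((q[:,:2]*1000).astype(np.float32)))
E
python3 -m handwheel '[[1,0,0,0.04,0],[1,0,0,0.07,0],[1,0,0,0.09,0],[1,0,0,0.094,0],[1,0,0,0.094,0],[0,0,0,0.094,0],[0,0,0,0.094,0],[0,0,0,0.094,0]]' 20
```

```text
5220 0.01782632162682992 ((466.4836730957031, 336.97711181640625), (42.50730514526367, 85.0368423461914), 31.561281204223633)
t: 1.85
position: [0.4687, 0.3361, 0.0069]
tcp_rot: [0.489, 0.872, -0.0, 0.0]
wrist_force: [-1.3, 0.1, -0.5]
grip_width: 0.766
```

```bash
python3 -m handwheel '[[0,0,0,0,0],[0,0,0,0,0],[0,0,0,0,0],[0,0,0,0,0],[0,0,0,0,0]]' 20; python3 -m handwheel '[[0,0,0,-0.04,0],[0,0,0,-0.08,0],[0,0,0,-0.12,0],[0,0,0,-0.16,0],[0,0,0,-0.19,0],[0,0,0,-0.19,0]]'
python3 -c "
from h import *
snap('wrist','wrist2')
x,y=w(.022,.010)
go(x,y,.19,82.07-90)"
```

```text
t: 2.35
position: [0.4687, 0.3361, 0.0071]
tcp_rot: [0.489, 0.872, -0.0, 0.0]
wrist_force: [-1.9, -0.6, 3.1]
grip_width: 0.476
t: 2.95
position: [0.4707, 0.3375, 0.2016]
tcp_rot: [0.489, 0.872, 0.004, 0.001]
wrist_force: [0.2, 0.3, -1.5]
grip_width: 0.476
t 3.00 pos [0.4696 0.3368 0.199 ] yang 31.48 tilt [ 0.003   0.0026 -1.    ] q [-0.85  0.35  0.19  1.76 -0.07  1.04 -0.09] F [ 0.19  0.03 -1.23] M [-0.052  0.055 -0.012] w 0.478
SHIFT [-0.4532 -0.0795  0.0084] TURN 0.6878
```

View pics/wrist2.png

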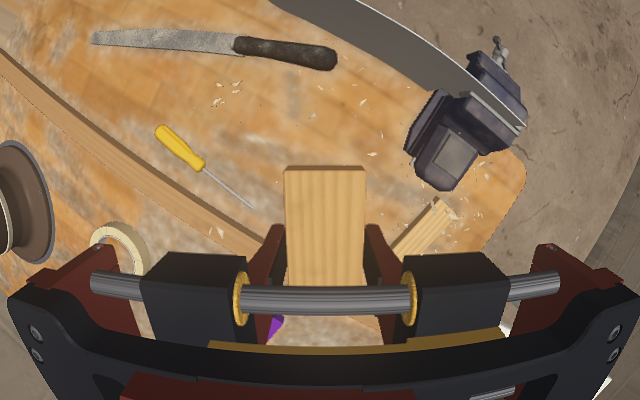

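The offcut is held squarely (opening 0.478, or 42 mm). Next I'll find where it sits along tool x.

```bash
python3 - <<'E'
from h import *
np.set_printoptions(precision=4,suppress=True)
d=load('wrist2');P=cloudw(d); s=ctrl.observe()
T=(P-s['position'])@R.from_quat(s['tcp_rot']).as_matrix()*1000
m=(T[...,2]>-25)&(T[...,2]<10)&(abs(T[...,1])<19)
q=T[m];print(len(q),np.percentile(q[:,0],[0,1,50,99,100]),np.percentile(q[:,2],[1,10,50,90,99]))
t=q[abs(q[:,2]-np.median(q[:,2]))<3]; print(t[:,0].min(),t[:,0].max())
E
```

```text
8606 [-22.5895 -21.1325  15.6098  43.9399  44.3181] [-14.6885 -14.0685 -13.2804 -12.4102  -3.4596]
-22.58952253370452 44.31807006307787
```

```bash
python3 -m handwheel '[[0,-0.045,-0.008,0,0.08],[0,-0.09,-0.016,0,0.16],[0,-0.135,-0.024,0,0.24],[0,-0.18,-0.032,0,0.32],[0,-0.225,-0.04,0,0.4],[0,-0.27,-0.048,0,0.48],[0,-0.315,-0.056,0,0.56],[0,-0.36,-0.064,0,0.64]]'
python3 -c "
from h import *
x,y=w(.022,.010)
go(x,y,.17,82.07-90)"
```

```text
t: 3.8
position: [0.6026, -0.0053, 0.1968]
tcp_rot: [0.739, 0.673, 0.001, -0.001]
wrist_force: [0.5, 0.4, -0.4]
grip_width: 0.479
t 3.80 pos [ 0.6026 -0.0053  0.1968] yang -5.37 tilt [ 7.0e-04  2.1e-03 -1.0e+00] q [-0.4   0.41  0.44  1.71 -0.2   1.06  0.02] F [ 0.49  0.39 -0.35] M [-0.037  0.027  0.009] w 0.479
SHIFT [-0.0821  0.0438  0.0267] TURN 0.0447
```

```bash
python3 -m handwheel '[[0,-0.04,0.022,0,0.045],[0,-0.082,0.044,0.015,0.045],[0,-0.082,0.044,0.027,0.045],[0,-0.082,0.044,0.045,0.045],[0,-0.082,0.044,0.06,0.045],[0,-0.082,0.044,0.06,0.045]]'
python3 - <<'E'
from h import *
np.set_printoptions(precision=4,suppress=True)
d=snap('wrist','wrist3');P=cloudw(d); s=ctrl.observe()
x,y=w(.022,.008)
go(x,y,.108,82.07-90)
T=(P-s['position'])@R.from_quat(s['tcp_rot']).as_matrix()*1000
m=(T[...,2]>-25)&(T[...,2]<10)&(abs(T[...,1])<19)&(T[...,0]>-50)&(T[...,0]<50)
q=T[m];t=q[abs(q[:,2]-np.median(q[:,2]))<3]; print(np.median(t[:,2]),t[:,0].min(),t[:,0].max())
S=tostand(P)*1000
h=(S[...,2]>107)&(S[...,2]<118)&(abs(S[...,0]-22)<40)&(S[...,1]>50)&(S[...,1]<100)
q=S[h]; print(len(q),np.percentile(q[:,1],[1,5,50,95,99]),np.percentile(q[:,0],[1,99]))
o=(abs(S[...,2]-100)<3)&(S[...,0]>-80)&(S[...,0]<80)&(S[...,1]>20)&(S[...,1]<150); q=S[o]; print(np.median(q[:,2]),np.percentile(q[:,0],[1,99]),np.percentile(q[:,1],[1,99]))
E
```

```text
t: 4.4
position: [0.6366, -0.09, 0.1331]
tcp_rot: [0.754, 0.657, -0.001, -0.003]
wrist_force: [0.6, -0.4, -0.9]
grip_width: 0.475
t 4.45 pos [ 0.6375 -0.0902  0.1348] yang -7.91 tilt [-0.003   0.0023 -1.    ] q [-0.24  0.55  0.44  1.66 -0.27  0.99  0.16] F [ 0.29 -0.07 -0.5 ] M [-0.113  0.003 -0.006] w 0.473
SHIFT [-0.0028  0.0012  0.0268] TURN 0.0004
-9.061604896136311 -22.549618201249984 44.48170321827839
2789 [59.     59.6346 68.64   77.8729 78.4792] [-9.33 49.35]
99.93885440282489 [-74.57    71.4436] [ 21.533  128.7482]
```

View pics/wrist3.png

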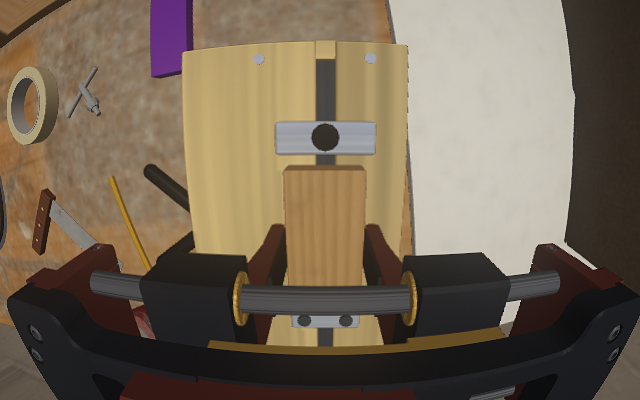

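The wrist view shows the offcut in line with the slot (columns 285–365, slot at 326). Its far end, at row 168, stays short of the stop face at row 153. Now I'll lower it.

```bash
python3 -m handwheel '[[0,-0.003,0.001,0.01,0],[0,-0.003,0.001,0.018,0],[0,-0.003,0.001,0.023,0],[0,-0.003,0.001,0.026,0],[0,-0.003,0.001,0.027,0],[0,-0.003,0.001,0.027,0]]'
python3 -c "
from h import *
x,y=w(.022,.008)
go(x,y,.106,82.07-90)"
```

```text
t: 5.05
position: [0.6381, -0.0932, 0.1079]
tcp_rot: [0.754, 0.657, -0.0, -0.002]
wrist_force: [0.4, 0.3, -1.0]
grip_width: 0.476
t 5.05 pos [ 0.6381 -0.0932  0.1079] yang -7.91 tilt [-0.0028  0.0023 -1.    ] q [-0.22  0.58  0.43  1.68 -0.29  0.94  0.18] F [ 0.39  0.32 -1.03] M [-0.024  0.047  0.001] w 0.476
SHIFT [0.0001 0.0001 0.0019] TURN 0.0003
```

```bash
python3 -m handwheel '[[0,0,0,0.001,0],[0,0,0,0.002,0],[0,0,0,0.003,0],[0,0,0,0.003,0]]'; python3 -c "
from h import *
x,y=w(.022,.008)
go(x,y,.106,82.07-90)"
```

```text
t: 5.45
position: [0.6383, -0.0932, 0.107]
tcp_rot: [0.754, 0.657, 0.0, -0.002]
wrist_force: [-5.2, 1.5, 14.4]
grip_width: 0.478
t 5.45 pos [ 0.6383 -0.0932  0.107 ] yang -7.91 tilt [-0.0014  0.0031 -1.    ] q [-0.22  0.59  0.43  1.68 -0.29  0.94  0.18] F [-5.16  1.49 14.38] M [0.183 1.394 0.027] w 0.478
SHIFT [ 0.0001 -0.0002  0.001 ] TURN 0.0003
```

```bash
python3 -m handwheel '[[0,0,0,-0.002,0],[0.7,0,0,-0.002,0],[0.7,0,0,-0.002,0],[0.7,0,0,-0.002,0],[0.7,0,0,-0.002,0],[0.7,0,0,-0.02,0],[0.7,0,0,-0.06,0],[0.7,0,0,-0.09,0]]'
python3 - <<'E'
from h import *
np.set_printoptions(precision=4,suppress=True)
d=snap('wrist','wrist4');P=cloudw(d);S=tostand(P)*1000
h=(S[...,2]>115)&(S[...,2]<121)&(abs(S[...,0]-22)<30)&(S[...,1]>-40)&(S[...,1]<57)
q=S[h]; print(len(q),cv2.minAreaRect(q[:,:2].astype(np.float32)),np.median(q[:,2]))
d=snap('top','top4');S=tostand(cloud(d))*1000
a=(S[...,2]>64)&(S[...,2]<83)&(S[...,0]<-78)&(S[...,0]>-150)&(abs(S[...,1])<90)
print(a.sum())
print(ctrl.observe()['position'])
E
```

```text
t: 6.25
position: [0.6385, -0.0937, 0.1983]
tcp_rot: [0.754, 0.657, 0.0, -0.002]
wrist_force: [0.4, 0.6, 0.7]
grip_width: 0.704
5123 ((22.734073638916016, 9.274154663085938), (42.45413589477539, 85.12491607666016), 0.23003268241882324) 117.87092959908279
212
[ 0.6408 -0.0943  0.2015]
```

View pics/wrist4.png

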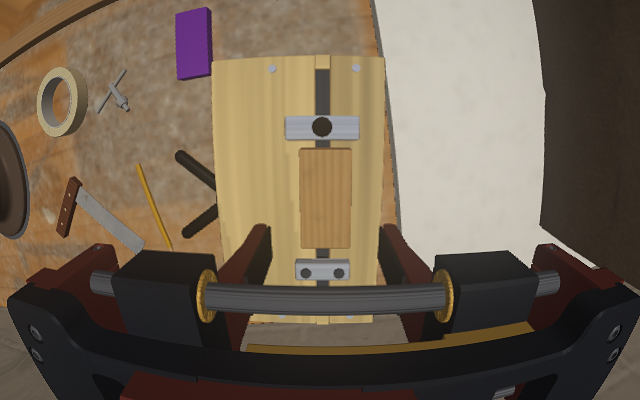

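The offcut lies at stand (22.7, 9.3), 0.2° off the slot, between the stop (row 128) and the dog (row 270). Next are the knob arms, visible in this view at (185,160) and (190,232).

```bash
python3 - <<'E'
from h import *
np.set_printoptions(precision=2,suppress=True)
for n,f in(('top4',cloud),('wrist4',cloudw)):
    S=tostand(f(load(n)))*1000
    a=(S[...,2]>60)&(S[...,2]<83)&(S[...,0]<-80)&(S[...,0]>-150)&(abs(S[...,1])<90)
    q=S[a]
    for sg in(1,-1):
        k=q[(q[:,1]*sg>8)]; 
        if len(k)<10: continue
        vx,vy,x0,y0=cv2.fitLine(k[:,:2].astype(np.float32),cv2.DIST_HUBER,0,.01,.01).ravel()
        # angle and y-crossing of axis line x=-66
        t=(-66-x0)/vx; print(n,sg,len(k),'ang',np.rad2deg(np.arctan2(vy,vx))%180,'y at x=-66',y0+t*vy,'tip r',np.hypot(k[:,0]+66,k[:,1]).max(),np.percentile(k[:,2],[5,50,95]))
# tcp target: arm at stand angle A
A=np.deg2rad(142); 
x,y=w(-.066+.062*np.cos(A),.062*np.sin(A)); print(x,y)
go(x,y,.13,142+90-7.93)
E
```

```text
top4 1 127 ang 141.67012 y at x=-66 -0.69491196 tip r 75.6975515421748 [71.76 77.26 80.91]
top4 -1 53 ang 23.678366 y at x=-66 -4.3889036 tip r 47.64432886838097 [72.86 76.67 80.73]
wrist4 1 628 ang 140.15703 y at x=-66 -1.241085 tip r 78.22498234757627 [72.47 77.31 79.19]
wrist4 -1 520 ang 35.331333 y at x=-66 3.2198792 tip r 75.83993356615257 [74.03 77.49 79.23]
0.5068078592776342 -0.04434801579628409
t 6.35 pos [ 0.64 -0.09  0.2 ] yang -7.93 tilt [ 0.01  0.   -1.  ] q [-0.25  0.49  0.47  1.59 -0.24  1.11  0.14] F [ 1.18  0.89 -0.27] M [-0.04  0.03 -0.03] w 0.701
SHIFT [ 0.03 -0.14  0.07] TURN -0.9075
```

```bash
python3 -m handwheel '[[0.3,0.005,-0.02,0,-0.13],[0.3,0.01,-0.04,0,-0.26],[0.3,0.015,-0.06,0,-0.39],[0.3,0.018,-0.085,0,-0.52],[0.3,0.022,-0.11,0,-0.65],[0.3,0.026,-0.13,0.02,-0.78],[0.3,0.03,-0.138,0.04,-0.9],[0.3,0.03,-0.138,0.06,-0.9]]'
python3 - <<'E'
from h import *
A=np.deg2rad(141.5)
x,y=w(-.066+.062*np.cos(A),.062*np.sin(A))
snap('wrist','wrist5')
go(x,y,.057,141.5+90-7.93)
E
```

```text
t: 7.15
position: [0.5071, -0.0445, 0.1399]
tcp_rot: [0.391, 0.92, 0.003, 0.002]
wrist_force: [0.5, -0.4, 0.8]
grip_width: 0.296
t 7.20 pos [ 0.5059 -0.0448  0.1369] yang 43.74 tilt [ 9.0e-04  2.7e-03 -1.0e+00] q [-0.22  0.31  0.26  1.99 -0.11  0.85  0.87] F [-1.58  0.23 -1.79] M [ 0.009  0.073 -0.006] w 0.300
SHIFT [-0.0004  0.0013  0.0799] TURN 0.003
```

View pics/wrist5.png

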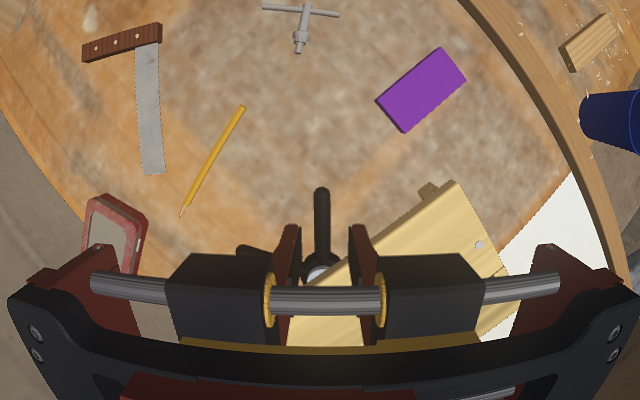

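The arm points straight up the picture (tip at 322,190), between the fingertips (295 and 355). The arm is clear to descend.

```bash
python3 -m handwheel '[[0.3,0,0.001,0.03,0],[0.3,0,0.001,0.055,0],[0.3,0,0.001,0.07,0],[0.3,0,0.001,0.08,0],[0.3,0,0.001,0.08,0],[0.3,0,0.001,0.08,0]]'
cat >> h.py <<'E'
def knob(arm=None):
    s=ctrl.observe(); ax=w(-.066,0); p=s['position'][:2]-ax
    a=np.rad2deg(np.arctan2(p[1],p[0])-TH)%360; r=np.hypot(*p)
    t=np.array([-p[1],p[0]])/r; F=s['wrist_force']
    print('tool stand-angle %.2f r %.1fmm z %.4f  push on arm: tang %.2f  radial %.2f Fz %.2f  Mz %.3f'%(a,r*1000,s['position'][2],-F[:2]@t,-F[:2]@p/r,F[2],s['moment'][2]))
def plan(angles,r=.062,z=.057,lag=0):
    s=ctrl.observe(); Rm=R.from_quat(s['tcp_rot']).as_matrix()
    ya=np.rad2deg(np.arctan2(Rm[1,1],Rm[0,1]))
    for a in angles:
        A=np.deg2rad(a); x,y=w(-.066+r*np.cos(A),r*np.sin(A))
        dt=(a+90+np.rad2deg(TH)-ya+90)%180-90
        print(a,(Rm.T@(np.array([x,y,z])-s['position'])).round(4),round(-np.deg2rad(dt),3))
E
python3 - <<'E'
from h import *
knob(); go(.5,-.05,.057,44)
plan([144,147,150,153,156,159,162,165])
E
```

```text
t: 7.8
position: [0.507, -0.044, 0.0572]
tcp_rot: [0.393, 0.92, 0.001, -0.0]
wrist_force: [0.3, 0.0, 0.8]
grip_width: 0.296
tool stand-angle 141.64 r 62.1mm z 0.0572  push on arm: tang 0.22  radial 0.19 Fz 0.80  Mz -0.010
t 7.80 pos [ 0.507  -0.044   0.0572] yang 43.72 tilt [ 0.0011  0.0026 -1.    ] q [-0.19  0.44  0.23  2.05 -0.16  0.67  0.91] F [0.29 0.02 0.8 ] M [-0.059  0.005 -0.01 ] w 0.296
SHIFT [ 0.0005 -0.0092  0.0002] TURN -0.0048
144 [-0.0002 -0.0025  0.0002] -0.041
147 [-0.0004 -0.0058  0.0002] -0.093
150 [-0.0008 -0.009   0.0002] -0.146
153 [-0.0013 -0.0122  0.0002] -0.198
156 [-0.0021 -0.0154  0.0002] -0.25
159 [-0.003  -0.0185  0.0002] -0.303
162 [-0.004  -0.0216  0.0002] -0.355
165 [-0.0052 -0.0246  0.0002] -0.407
```

```bash
python3 -m handwheel '[[0.3,0,-0.0025,0,-0.04],[0.3,-0.0004,-0.006,0,-0.093],[0.3,-0.0008,-0.009,0,-0.146],[0.3,-0.0013,-0.012,0,-0.198],[0.3,-0.002,-0.0154,0,-0.25],[0.3,-0.003,-0.0185,0,-0.303],[0.3,-0.004,-0.0216,0,-0.355],[0.3,-0.005,-0.0246,0,-0.407]]'
python3 - <<'E'
from h import *
knob(); print(ctrl.observe()['qpos'].round(2))
plan([165,168,171,174,177,180,183,186,189])
E
```

```text
t: 8.6
position: [0.4945, -0.063, 0.0585]
tcp_rot: [0.197, 0.98, 0.003, 0.002]
wrist_force: [2.4, 5.9, -1.7]
grip_width: 0.3
tool stand-angle 162.86 r 61.2mm z 0.0585  push on arm: tang 6.33  radial -0.30 Fz -1.74  Mz -0.024
[-0.07  0.41  0.13  2.07 -0.09  0.66  1.29]
165 [ 0.0009 -0.0023  0.0015] 0.003
168 [ 0.0008 -0.0055  0.0015] -0.049
171 [ 0.0006 -0.0088  0.0015] -0.102
174 [ 0.0001 -0.012   0.0015] -0.154
177 [-0.0004 -0.0152  0.0014] -0.207
180 [-0.0012 -0.0183  0.0014] -0.259
183 [-0.0021 -0.0215  0.0014] -0.311
186 [-0.0032 -0.0245  0.0014] -0.364
189 [-0.0044 -0.0275  0.0014] -0.416
```

Pushing 6.3 N matches free turning. I'll continue.

```bash
python3 -m handwheel '[[0.3,0.0008,-0.0055,0.001,-0.05],[0.3,0.0006,-0.0088,0.0015,-0.1],[0.3,0.0001,-0.012,0.0015,-0.154],[0.3,-0.0004,-0.0152,0.0015,-0.207],[0.3,-0.0012,-0.0183,0.0015,-0.26],[0.3,-0.002,-0.0215,0.0015,-0.311],[0.3,-0.0032,-0.0245,0.0015,-0.364],[0.3,-0.0044,-0.0275,0.0015,-0.416]]'
python3 - <<'E'
from h import *
knob(); print(ctrl.observe()['qpos'].round(2))
plan([189,192,195,198,201,204,207,210,213])
E
```

```text
t: 9.4
position: [0.4885, -0.0882, 0.0582]
tcp_rot: [-0.011, 1.0, 0.003, 0.003]
wrist_force: [-1.9, 7.2, 4.0]
grip_width: 0.3
tool stand-angle 187.29 r 61.4mm z 0.0582  push on arm: tang 7.19  radial -1.93 Fz 3.98  Mz 0.027
[ 0.07  0.41  0.02  2.07 -0.03  0.66  1.7 ]
189 [ 0.0006 -0.0018  0.0012] 0.003
192 [ 0.0006 -0.0051  0.0011] -0.049
195 [ 0.0003 -0.0083  0.0011] -0.101
198 [-0.0001 -0.0115  0.0011] -0.154
201 [-0.0007 -0.0147  0.0011] -0.206
204 [-0.0014 -0.0179  0.0011] -0.258
207 [-0.0023 -0.021   0.0011] -0.311
210 [-0.0034 -0.0241  0.0011] -0.363
213 [-0.0046 -0.0271  0.0011] -0.415
```

```bash
python3 -m handwheel '[[0.3,0.0006,-0.005,0.001,-0.05],[0.3,0.0003,-0.0083,0.001,-0.1],[0.3,-0.0001,-0.0115,0.001,-0.154],[0.3,-0.0007,-0.0147,0.001,-0.206],[0.3,-0.0014,-0.018,0.001,-0.258],[0.3,-0.0023,-0.021,0.001,-0.311],[0.3,-0.0034,-0.024,0.001,-0.363],[0.3,-0.004,-0.0255,0.001,-0.39]]'
python3 - <<'E'
from h import *
knob(); print(ctrl.observe()['qpos'].round(2))
snap('top','top6')
for n,f in(('top6',cloud),):
    S=tostand(f(load(n)))*1000
    h=(S[...,2]>110)&(S[...,2]<116)&(abs(S[...,0]-22)<30)&(abs(S[...,1])<120); q=S[h&(S[...,1]<0)]; 
    print(len(q), len(q) and np.percentile(q[:,1],[2,98]))
plan([205])
E
```

```text
t: 10.2
position: [0.493, -0.1124, 0.0582]
tcp_rot: [-0.206, 0.979, 0.003, 0.004]
wrist_force: [-3.8, 5.9, 4.1]
grip_width: 0.298
tool stand-angle 210.37 r 61.6mm z 0.0582  push on arm: tang 6.86  radial -1.25 Fz 4.08  Mz 0.025
[ 0.19  0.42 -0.07  2.04  0.04  0.67  2.08]
162 [-52.17767425  -4.89437229]
205 [-0.      0.006   0.0012] 0.118
```

View pics/top6.png

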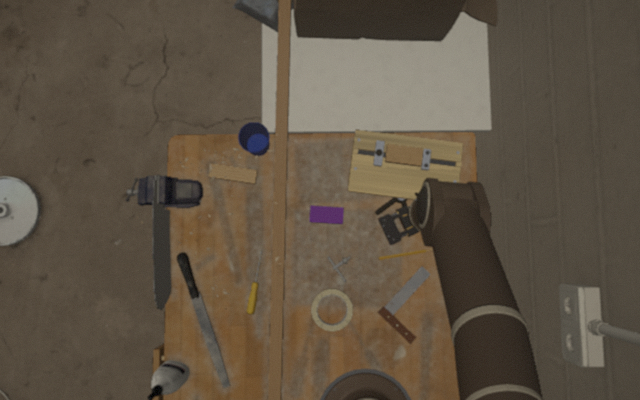

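```bash
python3 -m handwheel '[[0.3,0,0.005,0,0.1],[0.3,0,0.006,0,0.11],[0.3,0,0.006,-0.03,0.11],[0.3,0,0.006,-0.06,0.11],[0.3,0,0.006,-0.08,0.11],[0.3,0,0.006,-0.08,0.11]]'
python3 - <<'E'
from h import *
knob();snap('wrist','wrist7')
plan([200,190,180,170,160,150,144],z=.137)
S=tostand(cloudw(load('wrist7')))*1000
a=(S[...,2]>70)&(S[...,2]<83)&(S[...,0]<-80)&(S[...,0]>-150)&(abs(S[...,1])<90); q=S[a]
an=np.rad2deg(np.arctan2(q[:,1],q[:,0]+66))%360
print(np.histogram(an,np.arange(120,240,6)))
E
```

```text
t: 10.85
position: [0.4923, -0.1084, 0.1417]
tcp_rot: [-0.153, 0.988, 0.002, 0.007]
wrist_force: [0.6, 0.3, 0.1]
grip_width: 0.302
tool stand-angle 206.62 r 60.8mm z 0.1417  push on arm: tang 0.07  radial 0.64 Fz 0.10  Mz -0.052
200 [0.0001 0.0066 0.003 ] 0.096
190 [-0.0019  0.0173  0.0031] 0.271
180 [-0.0056  0.0274  0.0031] 0.445
170 [-0.0111  0.0367  0.0032] 0.62
160 [-0.0182  0.0449  0.0033] 0.794
150 [-0.0265  0.0518  0.0034] 0.969
144 [-0.032   0.0552  0.0035] 1.074
(array([  0,  11, 191, 245,  17,  31,  22,  23,  26,  25,  28,  40, 114,
       442, 479, 128,  21,   6,   0]), array([120, 126, 132, 138, 144, 150, 156, 162, 168, 174, 180, 186, 192,
       198, 204, 210, 216, 222, 228, 234]))
```

View pics/wrist7.png

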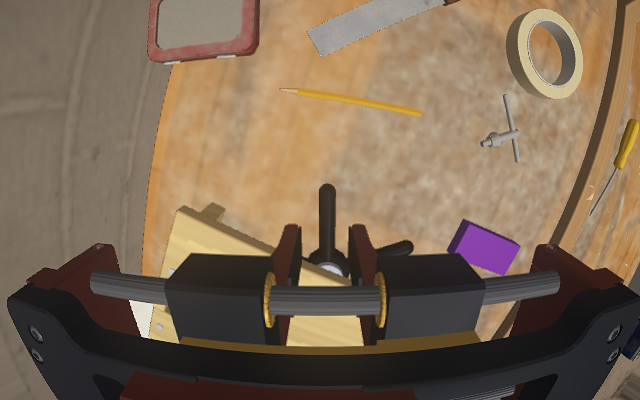

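The pushed arm (tip at 327,190) has turned about 65° from its start, which agrees with the dog's 16 mm of travel. Next I'll move over the following arm and look.

```bash
python3 -m handwheel '[[0.35,0,0.009,0,0.14],[0.35,-0.002,0.0175,0,0.28],[0.35,-0.005,0.026,0,0.42],[0.35,-0.009,0.034,0,0.56],[0.35,-0.014,0.04,0,0.7],[0.35,-0.0205,0.047,0,0.84],[0.35,-0.0265,0.052,0,0.97],[0.35,-0.033,0.056,0,1.1]]'
python3 - <<'E'
from h import *
d=snap('wrist','wrist8');knob()
S=tostand(cloudw(d))*1000
a=(S[...,2]>70)&(S[...,2]<83)&(S[...,0]<-80)&(S[...,0]>-150)&(abs(S[...,1])<90); q=S[a]
an=np.rad2deg(np.arctan2(q[:,1],q[:,0]+66))%360
r=np.hypot(q[:,1],q[:,0]+66); k=r>40
print(np.histogram(an[k],np.arange(120,240,3)))
k=k&(an<160); print(np.median(an[k]))
plan([139],z=.057)
E
```

```text
t: 11.7
position: [0.5054, -0.0445, 0.1395]
tcp_rot: [0.388, 0.922, 0.004, 0.003]
wrist_force: [0.8, 0.4, -0.5]
grip_width: 0.355
tool stand-angle 141.74 r 63.0mm z 0.1396  push on arm: tang 1.91  radial 0.04 Fz -0.28  Mz -0.005
(array([  0,   0,  30, 156, 193, 204, 162,  39,   0,   0,   0,   0,   0,
         0,   0,   0,   0,   0,   0,   0,   0,   0,   0,   0,   0,  19,
       152, 145, 100,  32,   0,   0,   0,   0,   0,   0,   0,   0,   0]), array([120, 123, 126, 129, 132, 135, 138, 141, 144, 147, 150, 153, 156,
       159, 162, 165, 168, 171, 174, 177, 180, 183, 186, 189, 192, 195,
       198, 201, 204, 207, 210, 213, 216, 219, 222, 225, 228, 231, 234,
       237]))
135.122951609104
139 [-0.0009  0.0021  0.0826] 0.05
```

View pics/wrist8.png

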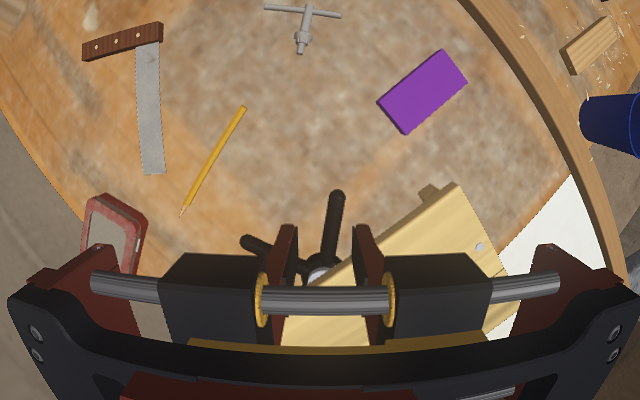

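The next arm (tip at 337,195) sits at 135°. I'll come down on it with the tool at 137°.

```bash
python3 -m handwheel '[[0.33,-0.002,0.0043,0,0.085],[0.33,-0.002,0.0043,0.02,0.085],[0.33,-0.002,0.0043,0.045,0.085],[0.33,-0.002,0.0043,0.065,0.085],[0.33,-0.002,0.0043,0.082,0.085],[0.33,-0.002,0.0043,0.083,0.085],[0.33,-0.002,0.0043,0.083,0.085]]'
python3 - <<'E'
from h import *
knob()
plan([140,143,146,149,152,155,158,161])
E
```

```text
t: 12.45
position: [0.511, -0.0417, 0.0561]
tcp_rot: [0.429, 0.903, 0.004, 0.002]
wrist_force: [0.8, -0.0, -0.1]
grip_width: 0.332
tool stand-angle 137.40 r 61.2mm z 0.0561  push on arm: tang 0.56  radial 0.51 Fz -0.05  Mz -0.016
140 [ 0.0007 -0.0028 -0.0009] -0.051
143 [ 0.0005 -0.006  -0.0009] -0.103
146 [ 0.0001 -0.0093 -0.0009] -0.155
149 [-0.0005 -0.0125 -0.001 ] -0.208
152 [-0.0013 -0.0156 -0.001 ] -0.26
155 [-0.0022 -0.0187 -0.001 ] -0.312
158 [-0.0033 -0.0218 -0.0011] -0.365
161 [-0.0045 -0.0248 -0.0011] -0.417
```

```bash
python3 -m handwheel '[[0.33,0.0007,-0.003,0,-0.05],[0.33,0.0005,-0.006,0,-0.1],[0.33,0.0001,-0.009,0,-0.155],[0.33,-0.0005,-0.0125,0,-0.208],[0.33,-0.0013,-0.0156,0,-0.26],[0.33,-0.002,-0.0187,0,-0.312],[0.33,-0.003,-0.0218,0,-0.365]]'
python3 - <<'E'
from h import *
knob()
plan([158,160,162,164,166])
E
```

```text
t: 13.15
position: [0.4978, -0.0563, 0.0572]
tcp_rot: [0.256, 0.967, 0.005, 0.005]
wrist_force: [2.6, 6.5, -2.3]
grip_width: 0.327
tool stand-angle 155.89 r 61.5mm z 0.0572  push on arm: tang 6.82  radial -1.26 Fz -2.27  Mz -0.022
158 [ 0.0006 -0.0023  0.0001] 0.005
160 [ 0.0005 -0.0044  0.0001] -0.03
162 [ 0.0004 -0.0066  0.0001] -0.065
164 [ 0.0003 -0.0087  0.0001] -0.1
166 [ 0.     -0.0109  0.    ] -0.135
```

```bash
python3 -m handwheel '[[0.33,0.0005,-0.0044,0,-0.03],[0.33,0.0004,-0.0066,0,-0.065],[0.33,0.0003,-0.0087,0,-0.1]]'
python3 - <<'E'
from h import *
knob()
plan([164,166,168,170])
E
```

```text
t: 13.45
position: [0.4946, -0.0621, 0.0583]
tcp_rot: [0.205, 0.979, 0.006, 0.006]
wrist_force: [1.8, 6.9, -1.2]
grip_width: 0.331
tool stand-angle 162.07 r 61.5mm z 0.0583  push on arm: tang 7.04  radial -1.37 Fz -1.18  Mz -0.009
164 [ 0.0005 -0.0021  0.0012] 0.004
166 [ 0.0005 -0.0042  0.0012] -0.031
168 [ 0.0004 -0.0064  0.0012] -0.065
170 [ 0.0002 -0.0086  0.0011] -0.1
```

```bash
python3 -m handwheel '[[0.33,0.0005,-0.0042,0.001,-0.03],[0.33,0.0004,-0.0064,0.001,-0.065]]'
python3 - <<'E'
from h import *
knob()
plan([168,170,172,174])
E
```

```text
t: 13.65
position: [0.4928, -0.0661, 0.0583]
tcp_rot: [0.171, 0.985, 0.007, 0.008]
wrist_force: [2.0, 6.6, -2.4]
grip_width: 0.33
tool stand-angle 166.16 r 61.5mm z 0.0583  push on arm: tang 6.87  radial -0.58 Fz -2.41  Mz -0.031
168 [ 0.0005 -0.002   0.0012] 0.004
170 [ 0.0005 -0.0042  0.0012] -0.031
172 [ 0.0004 -0.0063  0.0012] -0.066
174 [ 0.0002 -0.0085  0.0011] -0.101
```

```bash
python3 -m handwheel '[[0.33,0.0005,-0.0042,0.001,-0.03],[0.33,0.0004,-0.0063,0.001,-0.066]]'
python3 - <<'E'
from h import *
knob()
plan([171,172,173,174,176])
E
```

```text
t: 13.85
position: [0.4912, -0.0702, 0.0583]
tcp_rot: [0.137, 0.991, 0.007, 0.009]
wrist_force: [1.1, 5.2, -1.0]
grip_width: 0.333
tool stand-angle 170.26 r 61.6mm z 0.0583  push on arm: tang 5.25  radial -0.55 Fz -0.96  Mz -0.000
171 [ 0.0004 -0.0008  0.0012] 0.022
172 [ 0.0004 -0.0019  0.0012] 0.004
173 [ 0.0004 -0.003   0.0012] -0.013
174 [ 0.0004 -0.0041  0.0012] -0.031
176 [ 0.0003 -0.0062  0.0011] -0.066
```

```bash
python3 -m handwheel '[[0.33,0.0004,-0.003,0.001,-0.013],[0.33,0.0004,-0.0041,0.001,-0.031]]'
python3 - <<'E'
from h import *
knob()
plan([173,174,175,176,178])
E
```

```text
t: 14.05
position: [0.4905, -0.0724, 0.0582]
tcp_rot: [0.12, 0.993, 0.008, 0.01]
wrist_force: [1.5, 6.4, -1.0]
grip_width: 0.331
tool stand-angle 172.38 r 61.7mm z 0.0582  push on arm: tang 6.57  radial -0.25 Fz -0.99  Mz 0.008
173 [ 0.0004 -0.0007  0.0012] 0.021
174 [ 0.0004 -0.0018  0.0012] 0.004
175 [ 0.0004 -0.0028  0.0012] -0.014
176 [ 0.0004 -0.0039  0.0011] -0.031
178 [ 0.0003 -0.0061  0.0011] -0.066
```

```bash
python3 -m handwheel '[[0.33,0.0004,-0.0028,0.001,-0.013],[0.33,0.0004,-0.0039,0.001,-0.031]]'
python3 - <<'E'
from h import *
knob()
plan([175,176,177,178,180])
E
```

```text
t: 14.25
position: [0.49, -0.0743, 0.0582]
tcp_rot: [0.102, 0.995, 0.009, 0.011]
wrist_force: [-0.4, 5.9, 0.4]
grip_width: 0.33
tool stand-angle 174.27 r 61.7mm z 0.0582  push on arm: tang 5.59  radial -1.81 Fz 0.39  Mz -0.027
175 [ 0.0004 -0.0008  0.0012] 0.021
176 [ 0.0004 -0.0019  0.0012] 0.003
177 [ 0.0004 -0.003   0.0011] -0.014
178 [ 0.0003 -0.004   0.0011] -0.032
180 [ 0.0002 -0.0062  0.0011] -0.067
```

```bash
python3 -m handwheel '[[0.33,0.0004,-0.003,0.001,-0.013],[0.33,0.0004,-0.004,0.001,-0.031]]'
python3 - <<'E'
from h import *
knob()
plan([177,178,179,180,182])
d=snap('top','top9'); cv2.imwrite('pics/top9c.png',cv2.resize(d['img'][120:220,340:480],None,fx=5,fy=5,interpolation=cv2.INTER_CUBIC))
knob()
E
```

```text
t: 14.45
position: [0.4896, -0.0764, 0.0582]
tcp_rot: [0.085, 0.996, 0.009, 0.012]
wrist_force: [0.3, 6.4, -0.7]
grip_width: 0.333
tool stand-angle 176.22 r 61.7mm z 0.0582  push on arm: tang 6.35  radial -0.97 Fz -0.65  Mz 0.015
177 [ 0.0004 -0.0009  0.0012] 0.02
178 [ 0.0004 -0.0019  0.0011] 0.003
179 [ 0.0004 -0.003   0.0011] -0.015
180 [ 0.0004 -0.0041  0.0011] -0.032
182 [ 0.0003 -0.0063  0.001 ] -0.067
tool stand-angle 176.32 r 61.7mm z 0.0582  push on arm: tang 7.39  radial -1.29 Fz -0.73  Mz -0.023
```

View pics/top9c.png

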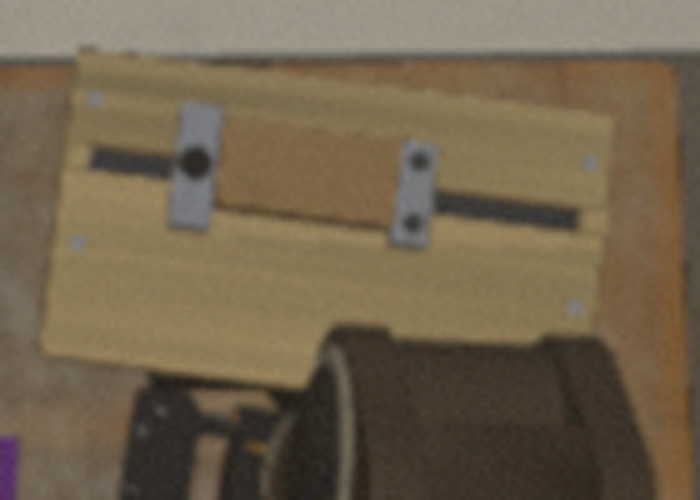

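The offcut now nearly fills the space between the stop (215,165) and the dog (400,195), so contact is close. From here I'll use small steps.

```bash
python3 -m handwheel '[[0.33,0.0004,-0.0025,0.001,-0.01],[0.33,0.0004,-0.0035,0.001,-0.025]]'
python3 - <<'E'
from h import *
knob()
plan([178,179,180,182])
E
```

```text
t: 14.7
position: [0.4893, -0.0778, 0.0582]
tcp_rot: [0.071, 0.997, 0.01, 0.012]
wrist_force: [0.7, 7.7, -0.4]
grip_width: 0.331
tool stand-angle 177.56 r 61.6mm z 0.0582  push on arm: tang 7.66  radial -0.69 Fz -0.39  Mz -0.005
178 [ 0.0004 -0.0005  0.0011] 0.032
179 [ 0.0005 -0.0016  0.0011] 0.015
180 [ 0.0005 -0.0026  0.0011] -0.003
182 [ 0.0004 -0.0048  0.001 ] -0.037
```

```bash
python3 -m handwheel '[[0.33,0.0005,-0.0026,0.001,-0.003],[0.33,0.0004,-0.0037,0.001,-0.02]]'
python3 - <<'E'
from h import *
knob()
plan([179,180,181,182,184])
E
```

```text
t: 14.9
position: [0.4892, -0.0791, 0.0582]
tcp_rot: [0.059, 0.998, 0.011, 0.013]
wrist_force: [0.3, 9.6, -0.8]
grip_width: 0.331
tool stand-angle 178.77 r 61.5mm z 0.0582  push on arm: tang 9.53  radial -1.22 Fz -0.84  Mz -0.021
179 [ 0.0005 -0.0003  0.0011] 0.038
180 [ 0.0006 -0.0013  0.0011] 0.021
181 [ 0.0006 -0.0024  0.0011] 0.004
182 [ 0.0006 -0.0035  0.0011] -0.014
184 [ 0.0005 -0.0057  0.001 ] -0.049
```

```bash
python3 -m handwheel '[[0.33,0.0005,-0.0025,0.001,0.01],[0.33,0.0005,-0.0033,0.001,0]]'
python3 - <<'E'
from h import *
knob()
plan([179,180,181,182,184])
E
```

```text
t: 15.1
position: [0.489, -0.0798, 0.0581]
tcp_rot: [0.057, 0.998, 0.012, 0.014]
wrist_force: [-0.0, 8.7, 1.0]
grip_width: 0.334
tool stand-angle 179.45 r 61.7mm z 0.0581  push on arm: tang 8.61  radial -1.33 Fz 1.01  Mz 0.007
179 [0.0004 0.0005 0.0011] 0.042
180 [ 0.0004 -0.0006  0.0011] 0.024
181 [ 0.0004 -0.0017  0.001 ] 0.007
182 [ 0.0004 -0.0028  0.001 ] -0.011
184 [ 0.0003 -0.0049  0.0009] -0.046
```

```bash
python3 -m handwheel '[[0.33,0.0004,-0.0028,0.001,0],[0.33,0.0004,-0.0036,0.001,-0.01]]'
python3 - <<'E'
from h import *
knob()
E
```

```text
t: 15.3
position: [0.4889, -0.0807, 0.0581]
tcp_rot: [0.05, 0.999, 0.013, 0.015]
wrist_force: [0.8, 9.9, 0.6]
grip_width: 0.334
tool stand-angle 180.29 r 61.6mm z 0.0581  push on arm: tang 9.96  radial -0.51 Fz 0.56  Mz 0.063
```

```bash
python3 -m handwheel '[[0.33,0.0004,-0.0028,0.001,0],[0.33,0.0004,-0.0036,0.001,-0.01]]'
python3 - <<'E'
from h import *
knob()
E
```

```text
t: 15.5
position: [0.4888, -0.0815, 0.058]
tcp_rot: [0.044, 0.999, 0.015, 0.015]
wrist_force: [0.0, 9.7, 0.5]
grip_width: 0.332
tool stand-angle 181.01 r 61.6mm z 0.0580  push on arm: tang 9.60  radial -1.13 Fz 0.53  Mz -0.008
```

```bash
python3 -m handwheel '[[0.33,0.0004,-0.0028,0.001,0],[0.33,0.0004,-0.0038,0.001,-0.01]]'
python3 - <<'E'
from h import *
knob()
E
```

```text
t: 15.7
position: [0.4887, -0.0823, 0.058]
tcp_rot: [0.037, 0.999, 0.016, 0.016]
wrist_force: [-0.2, 11.0, 1.5]
grip_width: 0.331
tool stand-angle 181.77 r 61.6mm z 0.0580  push on arm: tang 10.95  radial -1.36 Fz 1.53  Mz 0.046
```

The push is firm at 10 to 11 N. I'll back off to the middle of the gap and lift away.

```bash
python3 -m handwheel '[[0.33,0,0.003,0,0],[0.33,0,0.006,0,0],[0.33,0,0.006,0,0],[0.33,0,0.006,-0.02,0],[0.33,0,0.006,-0.05,0],[0.33,0,0.006,-0.09,0],[0.33,0,0.006,-0.12,0],[0.33,0,0.006,-0.15,0]]'
python3 - <<'E'
from h import *
knob(); go(.42,-.0,.25,0)
E
```

```text
t: 16.5
position: [0.484, -0.0815, 0.2098]
tcp_rot: [0.037, 0.999, 0.015, 0.017]
wrist_force: [0.2, -0.9, 0.5]
grip_width: 0.328
tool stand-angle 181.50 r 66.3mm z 0.2098  push on arm: tang -0.84  radial 0.32 Fz 0.52  Mz 0.027
t 16.50 pos [ 0.484  -0.0815  0.2098] yang 85.79 tilt [ 0.0342  0.0297 -0.999 ] q [ 0.18  0.18 -0.1   1.95 -0.02  0.98  1.59] F [ 0.22 -0.87  0.52] M [-0.01  -0.035  0.027] w 0.328
SHIFT [ 0.0686  0.0778 -0.0399] TURN 1.4974
```

```bash
python3 -m handwheel '[[0.33,0.02,0.035,-0.01,0],[0.33,0.04,0.075,-0.02,0],[0.33,0.06,0.115,-0.03,0],[0.33,0.07,0.15,-0.04,0],[0.33,0.07,0.15,-0.04,0],[0.33,0.07,0.15,-0.04,0]]'
python3 - <<'E'
from h import *
np.set_printoptions(precision=2,suppress=True)
d=snap('top','top10'); cv2.imwrite('pics/top10c.png',cv2.resize(d['img'][120:240,340:480],None,fx=5,fy=5,interpolation=cv2.INTER_CUBIC))
P=cloud(d);S=tostand(P)*1000
h=(S[...,2]>115.5)&(S[...,2]<121)&(abs(S[...,0]-22)<30)&(S[...,1]>-36)&(S[...,1]<57); q=S[h]; print('off',len(q),cv2.minAreaRect(q[:,:2].astype(np.float32)))
h=(S[...,2]>110)&(S[...,2]<115.5)&(abs(S[...,0]-22)<30)&(S[...,1]<-10)&(S[...,1]>-100); q=S[h]; print('dog',len(q),np.percentile(q[:,1],[5,95]))
a=(S[...,2]>64)&(S[...,2]<83)&(S[...,0]<-80)&(S[...,0]>-150)&(abs(S[...,1])<90); q=S[a]
an=np.rad2deg(np.arctan2(q[:,1],q[:,0]+66))%360; print(np.histogram(an,np.arange(110,260,5)), np.median(an[(an>150)&(an<200)]))
m=np.zeros((400,640),bool); m[155:192,200:262]=True; m&=abs(P[...,2]-.015)<.006; q=P[m]*1000; print('long',cv2.minAreaRect(q[:,:2].astype(np.float32)))
go(.4,0,.2,0)
E
```

```text
t: 17.1
position: [0.424, 0.072, 0.2528]
tcp_rot: [0.036, 0.999, 0.015, 0.017]
wrist_force: [0.7, -0.4, 0.4]
grip_width: 0.329
off 528 ((24.571468353271484, 10.617576599121094), (92.95375061035156, 45.75721740722656), 86.87106323242188)
dog 128 [-43.28 -13.72]
(array([ 3,  0,  0,  0,  0,  0,  1,  2,  1,  2,  7, 26, 47, 35, 16,  2,  3,
        0,  2,  1,  1,  0,  0,  0,  1, 11, 34, 31, 10]), array([110, 115, 120, 125, 130, 135, 140, 145, 150, 155, 160, 165, 170,
       175, 180, 185, 190, 195, 200, 205, 210, 215, 220, 225, 230, 235,
       240, 245, 250, 255])) 173.68012328449714
long ((633.3273315429688, 336.46722412109375), (140.47422790527344, 72.65388488769531), 83.89788055419922)
t 17.15 pos [0.42 0.07 0.25] yang 85.77 tilt [ 0.03  0.03 -1.  ] q [-0.02  0.03 -0.24  2.01 -0.01  1.06  1.24] F [-0.41 -1.11 -0.29] M [-0.07 -0.05  0.04] w 0.328
SHIFT [ 0.02 -0.07  0.05] TURN 1.497
```

View pics/top10c.png

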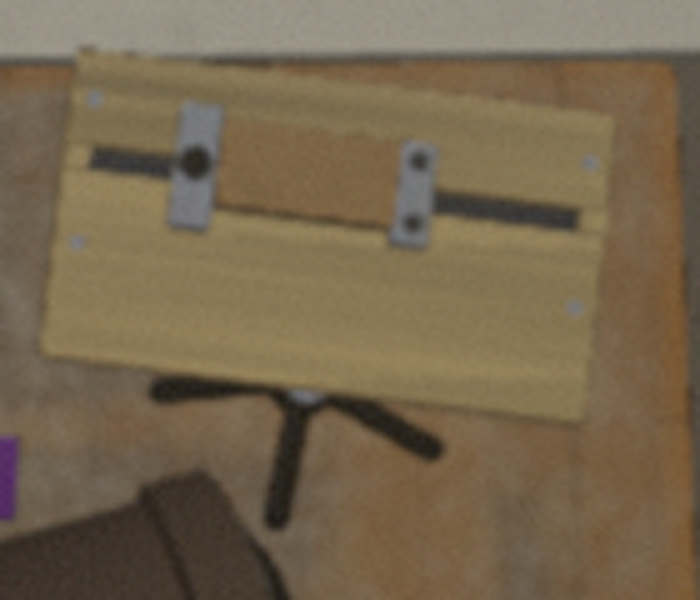

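The crop shows the offcut filling the space between stop and dog, in line with the slot. The knob arm stands at 174° and the robot is clear, so I'll hand it in.

```bash
python3 -c "
from plant import ticket
print(ticket.sign_off())"
```

```text
the job is handed in; nothing more can be done
None
```

The 85 mm offcut is on the stand in line with the slot, clamped between the dog and the end stop. I handed the job in at about 17 s of the 72 s allowed, with the gripper clear of everything.

- **Placing:** after release, the offcut lay at stand x = 22.7, y = 9.3 mm and 0.2° off the slot. The stop face measured about 58.5–59 mm.
- **Clamping:** I turned the knob anticlockwise by about 105°, using two arms. Free turning read about 6.5 N, and the last four readings while clamping were 8.6, 10.0, 9.6 and 10.9 N. I take that as about 10.4 N, inside the firm range, but readings scattered by roughly ±0.7 N.
- **Last look:** the top view shows no visible gap between the offcut and the stop or the dog. The knob angle fits the measured room plus a little over 1 mm of spring squeeze.

**Unconfirmed checks:** the final automatic fits of the offcut, dog and long offcut were spoiled by stray depth points, so the last look rests on the picture. The long offcut was never approached and I did not re-measure it successfully. The tool tilted about 2.5° while pushing, with no effect that I saw.

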